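# Log the analyser's code, then find which way its lock cap opens and hold it off

### The job

Pick up the yellow-and-black code reader, hold it upright and still about 5 cm above the printed code label on the grey analyser for a good second, and stand it back upright on its black mat, let go. Then open the analyser's red-topped black lock cap: a part turn frees it one way only, clockwise on some days and anticlockwise on others, so find the way by trying. Finish while holding the cap level and still in the gripper, about 10 cm straight above its port, with everything else left standing where it was.

Things in the scene. Friction and masses are not known exactly. Their poses are not given: they have to be found in the camera images.
- cap: Lock cap: black ribbed cylinder, 50 mm diameter, 40 mm high, 120 g, red disc and white pointer mark on top. Origin: centre of its underside; z up; the mark points along its -x. It stands on the analyser's deck, 80 mm above the bench. Grasp it from above, anywhere round its side. Inner lugs lock under the port's shoulders: locked, it lifts 2 mm, then is held rigidly. How it turns: see port.
- port (a point): Centre of the cap's port at deck level (steel neck 20.5 mm high under the cap); the seated cap's origin. From the start (cap and analyser x axes within 0.03 rad) the cap turns freely, no rise: the wrong way it stops firmly after 1 to 6 degrees; the right way it can be lifted off between about 43 and 75 degrees (aim at 58), firm stop at 76. Off after 25 mm of lift. The way is hidden and varies.
- analyser: Grey analyser, fixed: box 200 (x) by 280 (y) by 80 mm high. Origin: centre of its underside on the bench; z up. In its frame the port is at (-20, -70), the code label at (-30, 75) mm. Also on its deck: display frame, 3 mm high, at (55, -60); black lamp housing, 60 mm diameter, 20 mm high, at (55, 30); 10 mm high knob at (55, 100).
- label (a point): Centre of the printed code label: white square of 40 mm with black code dots, lying flat on the analyser's deck, 81 mm above the bench. z up.
- reader: Hand-held code reader, 200 g, 128 mm tall, standing upright. Yellow head 56 by 56 by 40 mm high; above it a black handle, 40 mm (its x) by 30 mm (its y), up to 128 mm. Origin: centre of its underside, which is the reading window (reads straight down); z up through the handle. Grasp the handle from above, across its 30 mm.
- mat: The reader's black rubber mat, fixed: 100 by 100 by 3 mm thick. Origin: centre of its underside on the bench; z up. The reader starts on it, within 15 mm of its centre.
- rack: White tube rack with coloured tube caps, fixed: 90 by 100 by 69 mm high in all. It and the mat swap places from start to start. Origin: centre of its underside.
- cup: Bystander: small white jar with red lid, 42 mm diameter, 50 mm high, loose; origin under its centre.
- amber: Bystander: amber bottle, 60 mm diameter, 120 mm high, loose; origin under its centre.
- buffer: Bystander: white jar with blue lid, 60 mm diameter, 100 mm high, loose; origin under its centre.
- stopper: Bystander: small blue stopper, 22 mm diameter, 20 mm high, loose; origin under its centre.
- timer: Bystander: flat grey timer, 60 by 60 by 22 mm, loose; origin under its centre.
- beaker: Bystander: glass beaker, 56 mm diameter, 65 mm high, loose; origin under its centre.

How it is judged (in metres and radians):
On the way, in this order (a step that is already met when the one before it is completed fails the run):
1. the reader is held upright and still above the code label (horizontal distance between reader and label below 0.018 m and z of reader in the frame of label between 0.02 and 0.09 m and angle between reader's own z axis and vertical below 0.2 rad and linear speed of reader below 0.03 m/s and contact force between the fingers and reader above 0.5 N), for 0.7 s.
2. the reader stands upright on its mat again, let go (horizontal distance between reader and mat below 0.045 m and z of reader in the frame of mat below 0.006 m and angle between reader's own z axis and vertical below 0.1 rad and linear speed of reader below 0.02 m/s and contact force between the fingers and reader below 0.1 N), for 0.2 s.
3. the cap is unlocked and off its port, in the gripper (z of cap in the frame of port above 0.025 m and contact force between the fingers and cap above 0.5 N), for 0.1 s.
At the end, for the whole second after the job is handed in: The cap is held by the fingers, its underside 60 to 160 mm above the port and within 40 mm of straight above it, within 0.2 rad of level, still (under 30 mm/s) and clear of the analyser; the reader stands upright (0.1 rad) on its mat, its centre within 45 mm of the mat's (z of cap in the frame of port between 0.06 and 0.16 m and horizontal distance between cap and port below 0.04 m and angle between cap's own z axis and vertical below 0.2 rad and linear speed of cap below 0.03 m/s and contact force between the fingers and cap above 0.5 N and contact force between cap and analyser below 0.1 N and horizontal distance between reader and mat below 0.045 m and z of reader in the frame of mat below 0.006 m and angle between reader's own z axis and vertical below 0.1 rad); the arm keeps its last pose, push and grip.
It fails at once if a bystander was moved by more than 25 mm (distance of any of cup, amber, buffer, stopper, timer, beaker from where it was at the start of the episode above 0.025 m).
It fails at once if the reader was knocked over (angle between reader's own z axis and vertical above 0.8 rad).
It also fails if it takes over 72 s, if anything falls off the work surface, if the arm or the gripper's body presses on something with over 40 N, if the wrist force passes 120 N, or if a joint passes its speed limit or range.

### The arm

A 7-joint arm with a two-finger parallel gripper is mounted at the origin on the work surface. World frame = base frame: x ahead of the robot, y to its left, z up, the work surface at z = 0. Lengths are in m, angles in degrees, forces in N, time in s.
With the tool pointing down it reaches from about 0.425 to 0.825 m from the base axis. Payload 3.6 kg.
Tool frame: the origin (TCP) lies on the centre line of the jaws, within the pads' length; the fingertips stand 11 mm ahead of it and the grasp point (between the pads) lies 8 mm behind it; z points along the fingers, y is the line along which they close (so a half turn about z gives the same grasp; the last joint's range is limited). The gripper opens to 85 mm and grips with 20 to 120 N. Pads are 22 mm wide; open, the fingers measure 114 mm over their backs; the gripper's body (76 mm by 85 mm) begins 54 mm behind the grasp point. The pads swing forward as they close: fully open they stand 13 mm farther back than shut.
Start: joints at [73.023, 35.231, -0.722, 81.555, 0.464, 63.22, -2.315], TCP at [0.173, -0.626, 0.242] pointing down, gripper open.
Joint ranges: [-178.69, 178.69], [-17.37, 117.87], [-77.05, 75.6], [15.02, 138.74], [-78.02, 258.01], [0.78, 113.62], [-162.83, 162.83]. Speed limits (degrees/s): [159.86, 159.86, 180, 180, 180, 180, 180].

### API

Orientations are given as a 3x3 rotation matrix whose columns are the frame's x, y, z axes.
In Python, from rig import ctrl, optics, spotter gives the robot as it stands.
- The arm moves only by the tool servo_tool, never from a script. Its argument "rows" is a list of rows, each a list of 7 numbers: the shift along the tool's x, y, z in units of 300 mm (1.0 is 300 mm), then the turn, a rotation vector about the tool's x, y, z in units of 180 degrees (1.0 is 180 degrees), then the opening, from 0 (shut) to 1 (fully open). In form: [[tx, ty, tz, wx, wy, wz, grip], ...]. A call has 1 to 8 rows; each row is the pose to reach, as a shift and turn from the pose commanded when the call began, along the tool's axes at that moment, turning the shorter way round; what a row does not reach only later rows make up. A row lasts 1/10 s, in which the tool goes at most 50 mm and 8.59 degrees, less where a joint would pass 70% of its speed; a pose out of reach is approached as far as the arm can. A call with a number of a shift or a turn outside -1 to 1 is refused whole. A call with a gripper value outside its range is refused whole. The fingers move at their own pace and stop on an object; the grip force is fixed at half the most. Time passes only in rows, so rows that repeat a pose let the fingers close. It gives the time, the measured TCP pose, the force, the opening and the grip force at its end, in the units of the state.
- ctrl.read_state(): the state, without advancing time (a new reading comes with each control period).
- optics.get_image(name): name is "scene" or "top"; returns the picture (420x560x3 uint8, red, green, blue); there is no depth.
- optics.camera_info(name): a dict with "fx", "fy", "cx", "cy" (pixels), "view" (4x4, takes a point from world to camera coordinates). Camera axes: x right, y down, z forward; pixel columns grow to the right and rows downward; lengths in m; the calibration is good to about 2 mm. A picture is of the moment at which its call begins. camera_info takes no time and is no camera call.
- ctrl.finish_job(): hands the job in; it is judged then, once.
Trained networks look in the newest picture that a camera, given by its name, has taken for a name from the list of things; names that differ only in an ending like _2 or _b are one class to them, and where a whole thing is asked for, a point or a joint stands for the part that bears it (a point fixed in the world has none). Each returns a list of dicts, best first, with "score" (0 to 1); they miss things now and then, are a little off and sometimes report something else, mostly with a low value. They report only what shows in the picture. A call takes as long as a camera call.
- spotter.recognise(camera, thing): "point" ([column, row] in pixels, amid what is visible of it).
The state is a dict: "time": time; "joint_positions": joint angles; "qd": joint speeds; "joint_torque": joint torques, N m; "tcp_pos": TCP position; "eef_rot": TCP orientation; "ft_force": force on the tool from outside, world axes, zero at the start; "ft_torque": the same for the moment, N m; "grip_width": finger opening in m; "gripper_force": force on a finger pad.
Only numpy, scipy, OpenCV 4.12 (cv2) and the standard library are available. Lean on these libraries where they do the work, as an engineer would, in place of code of your own. Each camera call takes 0.05 s, during which the arm holds its last target. There are 200 camera calls.

## Working session

There is one attempt and no reset: what is moved stays moved. The work goes in short steps, Python scripts to look and compute and a tool call to move; the robot and the scene stay as the last step left them, time stands still between calls to the robot, and variables do not carry over. Pictures are saved under pics/ and viewed, at most 10 in all, crops included, and the job is handed in when it is done.

Besides the shell and the picture viewer there is one more tool, called after "Request:" as a command line: name --pt "numbers of a row" for each row, then --argument value for the rest. servo_tool: Moves the arm, as the interface text tells. Its arguments: {"type":"object","properties":{"rows":{"type":"array","items":{"type":"array","items":{"type":"number"}}}},"required":["rows"]}

```bash
mkdir -p pics; cat > h.py <<'E'
import numpy as np, cv2
from rig import ctrl, optics, spotter
def ray(cam,p,z):
    c=optics.camera_info(cam); V=np.array(c["view"]); R=V[:3,:3]; o=-R.T@V[:3,3]
    d=R.T@np.array([(p[0]-c["cx"])/c["fx"],(p[1]-c["cy"])/c["fy"],1]); return o+d*(z-o[2])/d[2]
def proj(cam,P):
    c=optics.camera_info(cam); V=np.array(c["view"]); q=V[:3,:3]@np.array(P)+V[:3,3]
    return np.array([c["fx"]*q[0]/q[2]+c["cx"],c["fy"]*q[1]/q[2]+c["cy"]])
def save(cam,n):
    im=optics.get_image(cam); cv2.imwrite(f"pics/{n}.png",im[:,:,::-1]); return im
E
python3 - <<'E'
from h import *
np.set_printoptions(precision=3,suppress=True)
s=ctrl.read_state(); print(s["time"],s["tcp_pos"],s["eef_rot"],s["grip_width"])
for c in("top","scene"):
    save(c,c+"0"); V=np.array(optics.camera_info(c)["view"]); print(c,-V[:3,:3].T@V[:3,3])
Z=dict(cap=.12,label=.081,reader=.128,mat=.003,rack=.06,cup=.05,amber=.12,buffer=.1,stopper=.02,timer=.022,beaker=.065,analyser=.08)
for t,z in Z.items():
    for c in("top","scene"):
        r=spotter.recognise(c,t)[:2]
        print(t,c,[(round(a["score"],2),np.round(a["point"]),ray(c,a["point"],z)[:2]) for a in r])
E
```

```text
0.0 [ 0.173 -0.626  0.241] [[ 0.964  0.267 -0.001]
 [ 0.267 -0.964  0.002]
 [-0.    -0.003 -1.   ]] 0.08552814857671676
top [ 0.487 -0.017  1.389]
scene [1.401 0.051 0.907]
cap top [(0.79, array([349., 222.]), array([ 0.509, -0.228]))]
cap scene [(0.91, array([207., 184.]), array([ 0.524, -0.226]))]
label top [(0.19, array([198., 241.]), array([0.447, 0.21 ]))]
label scene [(0.63, array([234., 204.]), array([ 0.56 , -0.148]))]
reader top [(0.94, array([198., 242.]), array([0.445, 0.2  ]))]
reader scene [(0.71, array([363., 191.]), array([0.535, 0.205]))]
mat top [(0.84, array([208., 237.]), array([0.458, 0.191])), (0.61, array([412., 257.]), array([ 0.403, -0.445]))]
mat scene [(0.91, array([356., 209.]), array([0.478, 0.204])), (0.17, array([132., 218.]), array([ 0.558, -0.462]))]
rack top [(0.69, array([199., 186.]), array([0.612, 0.212]))]
rack scene [(0.56, array([370., 243.]), array([0.659, 0.225]))]
cup top [(0.49, array([212., 140.]), array([0.752, 0.179]))]
cup scene [(0.9, array([356., 277.]), array([0.765, 0.183]))]
amber top [(0.57, array([416., 197.]), array([ 0.583, -0.421])), (0.23, array([196., 184.]), array([0.609, 0.21 ]))]
amber scene [(0.97, array([129., 216.]), array([ 0.659, -0.406]))]
buffer top [(0.73, array([263., 133.]), array([0.767, 0.024]))]
buffer scene [(0.78, array([292., 277.]), array([0.814, 0.028])), (0.26, array([369., 240.]), array([0.687, 0.215]))]
stopper top [(0.38, array([197., 243.]), array([0.439, 0.222]))]
stopper scene [(0.47, array([430., 203.]), array([0.456, 0.426]))]
timer top [(0.84, array([139., 179.]), array([0.632, 0.406]))]
timer scene [(0.85, array([432., 250.]), array([0.641, 0.399]))]
beaker top [(0.66, array([414., 258.]), array([ 0.404, -0.43 ]))]
beaker scene [(0.95, array([155., 178.]), array([ 0.444, -0.412]))]
analyser top [(0.88, array([320., 221.]), array([ 0.51, -0.15]))]
analyser scene [(0.76, array([235., 206.]), array([ 0.567, -0.144]))]
```

View pics/top0.png

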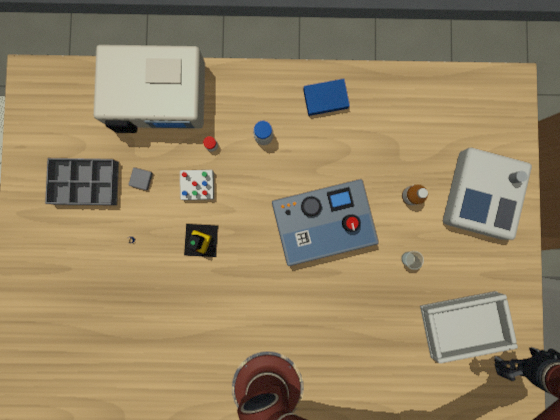

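View pics/scene0.png

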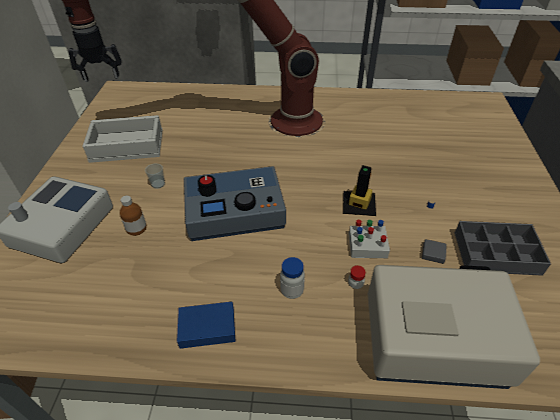

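The top view shows the analyser around (325,222), with the label at (303,238) and the cap at (351,224). The reader on its mat is at (201,240), with the rack beside it at (197,185). I'll zoom in to get angles.

```bash
python3 - <<'E'
from h import *
im=cv2.imread("pics/top0.png"); sc=cv2.imread("pics/scene0.png")
a=cv2.resize(im[175:270,265:385],None,fx=4,fy=4,interpolation=2)
b=cv2.resize(im[215:265,175:225],None,fx=6,fy=6,interpolation=2)
c=cv2.resize(sc[155:225,330:390],None,fx=4,fy=4,interpolation=2)
o=np.zeros((590,800,3),np.uint8); o[:380,:480]=a; o[:300,490:790]=b; o[305:585,490:730]=c
cv2.imwrite("pics/z.png",o)
E
```

```text
(no output)
```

View pics/z.png

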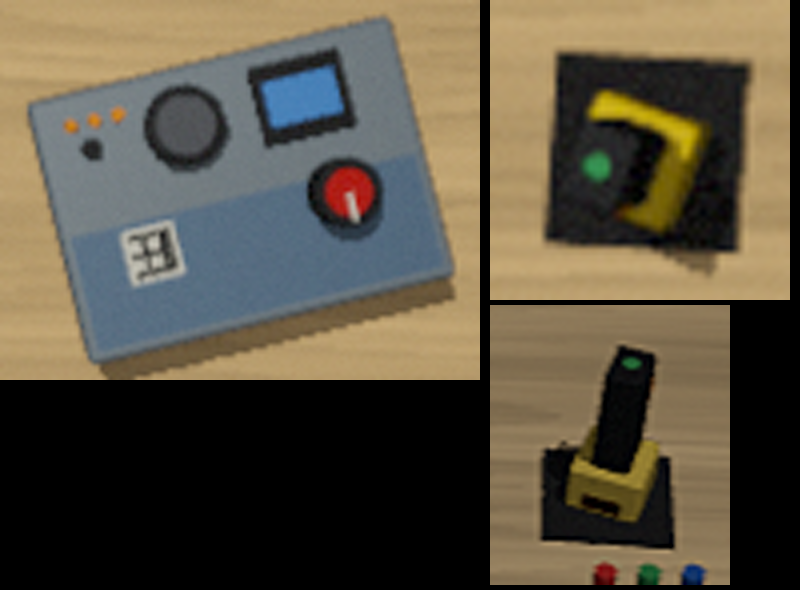

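```bash
cat > ov.py <<'E'
from h import *
from scipy.optimize import least_squares
np.set_printoptions(precision=4,suppress=True)
C=np.array([(30,103),(388,18),(453,275),(95,360)])/4+[265,175]
W=np.array([ray("top",p,.08)[:2] for p in C])
loc=np.array([(.1,.14),(.1,-.14),(-.1,-.14),(-.1,.14)])
f=lambda q:(np.array([[np.cos(q[2]),-np.sin(q[2])],[np.sin(q[2]),np.cos(q[2])]])@loc.T).T+q[:2]
r=least_squares(lambda q:(f(q)-W).ravel(),[.5,-.15,-.2]);q=r.x
R=np.array([[np.cos(q[2]),-np.sin(q[2])],[np.sin(q[2]),np.cos(q[2])]])
print("analyser",q,np.degrees(q[2]),r.fun)
print("port",R@[-.02,-.07]+q[:2],"label",R@[-.03,.075]+q[:2])
print("label seen",ray("top",np.array([153,252])/4+[265,175],.081),"cap seen",ray("top",np.array([349,190])/4+[265,175],.12))
B=lambda x,y:np.array([x-490,y])/6+[175,215]
print("mat",np.mean([ray("top",B(*p),.003) for p in((557,54),(750,63),(738,249),(547,241))],0))
h=[ray("top",B(*p),.043)[:2] for p in((595,97),(708,128),(660,233))]; c=(h[0]+h[2])/2
print("head",h,c,"dot",ray("top",B(597,166),.131))
c3=ray("scene",np.array([632-490,363-305])/4+[330,155],.131);print("dot scene",c3)
yaw=np.radians(20)
o=np.zeros((560,800,3),np.uint8)
for k in range(2):
    y=yaw+k*np.pi/2
    for j,(cam,x0,y0,w,hh,sc) in enumerate([("top",175,215,50,50,5),("scene",335,155,55,65,8*.5)]):
        im=cv2.resize(cv2.imread(f"pics/{cam}0.png")[y0:y0+hh,x0:x0+w],None,fx=sc,fy=sc,interpolation=2)
        im=np.clip(im.astype(float)*1.8,0,255).astype(np.uint8)
        for sx,sy,z in((.028,.028,.043),(.020,.015,.131),(.020,.015,.043)):
            P=[proj(cam,[c[0]+np.cos(y)*a*sx-np.sin(y)*b*sy,c[1]+np.sin(y)*a*sx+np.cos(y)*b*sy,z]) for a,b in((1,1),(1,-1),(-1,-1),(-1,1))]
            cv2.polylines(im,[((np.array(P)-[x0,y0]+.5)*sc).astype(np.int32)],True,(0,0,255) if z>.1 else (255,255,0),1)
        o[k*280:k*280+im.shape[0],j*300:j*300+im.shape[1]]=im
cv2.imwrite("pics/ov.png",o)
E
python3 ov.py
```

```text
analyser [ 0.5072 -0.1652  0.2501] 14.331155332699224 [ 0.0016  0.0034  0.0037 -0.0032 -0.0009 -0.0046 -0.0045  0.0044]
port [ 0.5052 -0.2379] label [ 0.4596 -0.0999]
label seen [ 0.4595 -0.1002  0.081 ] cap seen [ 0.5065 -0.2373  0.12  ]
mat [0.4462 0.2116 0.003 ]
head [array([0.4744, 0.2324]), array([0.4596, 0.1751]), array([0.4068, 0.1979])] [0.4406 0.2152] dot [0.4429 0.2143 0.131 ]
dot scene [0.4445 0.2184 0.131 ]
```

View pics/ov.png

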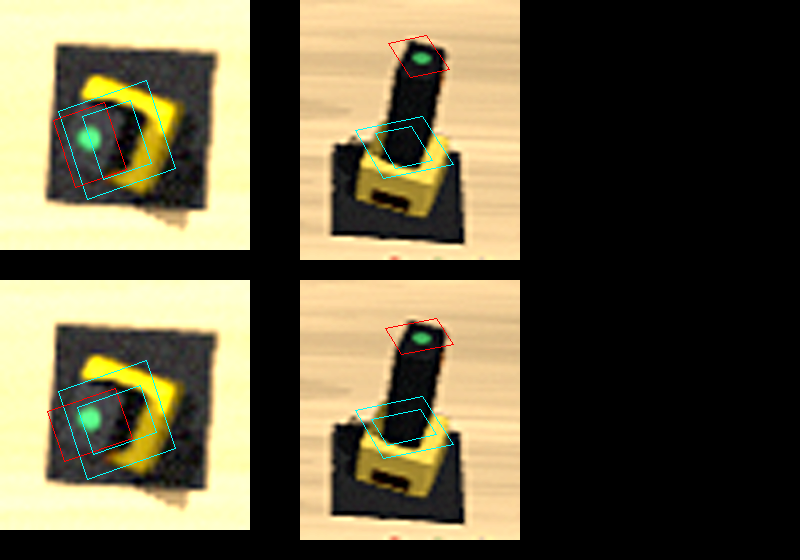

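```bash
sed -i 's/yaw=np.radians(20)/yaw=np.radians(-19);c=np.array([.4435,.215])/' ov.py; sed -i 's#pics/ov.png#pics/ov2.png#' ov.py
python3 ov.py >/dev/null
```

```text
(no output)
```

View pics/ov2.png

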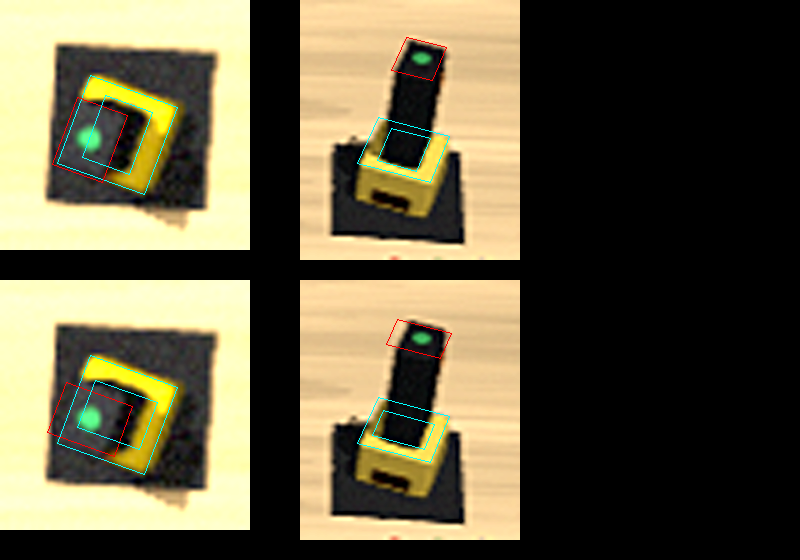

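The overlay fits a reader yaw of -19° at about (0.444, 0.215), with the handle's 30 mm side running along 71°. Next I'll plan the transit legs.

```bash
cat > plan.py <<'E'
import sys; from h import *
from scipy.spatial.transform import Rotation as Ro
def Rt(a):
    a=np.radians(a); return np.array([[-np.sin(a),np.cos(a),0],[np.cos(a),np.sin(a),0],[0,0,-1]])
def plan(*legs):
    s=ctrl.read_state(); p,R=np.array(s["tcp_pos"]),np.array(s["eef_rot"])
    print("now",round(s["time"],2),np.round(p,4),"a",round(np.degrees(np.arctan2(R[1,1],R[0,1])),2),"w",round(s["grip_width"],4),"F",np.round(s["ft_force"],1),"g",np.round(s["gripper_force"],1))
    for x,y,z,a in legs:
        q,T=np.array([x,y,z]),Rt(a)
        w=Ro.from_matrix(R.T@T).as_rotvec()/np.pi
        print(np.round(np.r_[R.T@(q-p)/.3,w],4).tolist()); p,R=q,T
if __name__=="__main__": plan(*[tuple(map(float,l.split(","))) for l in sys.argv[1:]])
E
python3 plan.py .40,-.45,.26,-35 .52,-.20,.26,10 .53,.05,.28,45 .4445,.2155,.25,71 .4445,.2155,.097,71
```

```text
now 1.3 [ 0.1733 -0.6264  0.2423] a -74.54 w 0.0854 F [ 0.2  0.2 -0. ] g 0.0
[0.8852, -0.3654, -0.0589, -0.0, -0.0, -0.2197]
[0.9121, -0.1503, 0.0, 0.0, 0.0, -0.25]
[0.8149, 0.1775, -0.0667, 0.0, 0.0, -0.1944]
[0.5916, 0.1886, 0.1, 0.0, 0.0, -0.1444]
[0.0, 0.0, 0.51, 0.0, 0.0, 0.0]
```

Request:
servo_tool --pt "0.885 -0.365 -0.06 0 0 -0.22 1" --pt "0.885 -0.365 -0.06 0 0 -0.22 1" --pt "0.885 -0.365 -0.06 0 0 -0.22 1" --pt "0.885 -0.365 -0.06 0 0 -0.22 1" --pt "0.885 -0.365 -0.06 0 0 -0.22 1" --pt "0.885 -0.365 -0.06 0 0 -0.22 1" --pt "0.885 -0.365 -0.06 0 0 -0.22 1"

```text
time: 2.0
tcp_pos: [0.4073, -0.4438, 0.2612]
eef_rot: [[0.562, 0.827, 0.006], [0.827, -0.562, 0.003], [0.006, 0.003, -1.0]]
ft_force: [0.5, -0.1, -0.1]
grip_width: 0.0857
gripper_force: 0.0
```

Request:
servo_tool --pt "0.91 -0.15 0 0 0 -0.25 1" --pt "0.91 -0.15 0 0 0 -0.25 1" --pt "0.91 -0.15 0 0 0 -0.25 1" --pt "0.91 -0.15 0 0 0 -0.25 1" --pt "0.91 -0.15 0 0 0 -0.25 1" --pt "0.91 -0.15 0 0 0 -0.25 1" --pt "0.91 -0.15 0 0 0 -0.25 1"

```text
time: 2.7
tcp_pos: [0.5215, -0.195, 0.2609]
eef_rot: [[-0.184, 0.983, 0.002], [0.983, 0.184, 0.003], [0.003, 0.003, -1.0]]
ft_force: [-0.2, -0.0, -0.2]
grip_width: 0.0853
gripper_force: 0.0
```

Request:
servo_tool --pt "0.815 0.18 -0.067 0 0 -0.194 1" --pt "0.815 0.18 -0.067 0 0 -0.194 1" --pt "0.815 0.18 -0.067 0 0 -0.194 1" --pt "0.815 0.18 -0.067 0 0 -0.194 1" --pt "0.815 0.18 -0.067 0 0 -0.194 1" --pt "0.815 0.18 -0.067 0 0 -0.194 1" --pt "0.815 0.18 -0.067 0 0 -0.194 1"

```text
time: 3.4
tcp_pos: [0.53, 0.0496, 0.2806]
eef_rot: [[-0.708, 0.707, 0.001], [0.707, 0.708, -0.001], [-0.001, -0.0, -1.0]]
ft_force: [1.2, -0.6, 0.2]
grip_width: 0.0853
gripper_force: 0.0
```

Request:
servo_tool --pt "0.59 0.19 0.1 0 0 -0.144 1" --pt "0.59 0.19 0.1 0 0 -0.144 1" --pt "0.59 0.19 0.1 0 0 -0.144 1" --pt "0.59 0.19 0.1 0 0 -0.144 1" --pt "0.59 0.19 0.1 0 0 -0.144 1" --pt "0.59 0.19 0.1 0 0 -0.144 1" --pt "0.59 0.19 0.1 0 0 -0.144 1"

```text
time: 4.1
tcp_pos: [0.4468, 0.2121, 0.2501]
eef_rot: [[-0.943, 0.333, 0.0], [0.333, 0.943, -0.002], [-0.001, -0.002, -1.0]]
ft_force: [-0.4, 0.5, 0.6]
grip_width: 0.0853
gripper_force: 0.0
```

```bash
python3 plan.py .4445,.2155,.25,71 .4445,.2155,.097,71
```

```text
now 4.1 [0.4468 0.2121 0.2501] a 70.57 w 0.0853 F [-0.4  0.5  0.6] g 0.0
[0.011, 0.0083, 0.0004, -0.0006, 0.0003, -0.0024]
[0.0, 0.0, 0.51, 0.0, 0.0, 0.0]
```

Request:
servo_tool --pt "0 0 0.08 0 0 0 1" --pt "0 0 0.16 0 0 0 1" --pt "0 0 0.25 0 0 0 1" --pt "0 0 0.3 0 0 0 1" --pt "0 0 0.3 0 0 0 1"

```text
time: 4.6
tcp_pos: [0.4453, 0.2117, 0.1584]
eef_rot: [[-0.943, 0.332, -0.004], [0.332, 0.943, -0.004], [0.002, -0.005, -1.0]]
ft_force: [-0.2, 0.6, -0.2]
grip_width: 0.0853
gripper_force: 0.0
```

```bash
python3 plan.py .4445,.2155,.097,71
python3 -c "
from h import *
a=save('top','t1');b=save('scene','s1')
A=cv2.resize(a[205:275,160:240,::-1],None,fx=5,fy=5,interpolation=2);B=cv2.resize(b[120:220,320:400,::-1],None,fx=5,fy=5,interpolation=2)
o=np.zeros((500,800,3),np.uint8);o[:350,:400]=A;o[:,400:]=B;cv2.imwrite('pics/g1.png',o)"
```

```text
now 4.6 [0.4453 0.2117 0.1584] a 70.63 w 0.0853 F [-0.2  0.6 -0.2] g 0.0
[0.0063, 0.0119, 0.2046, -0.0015, -0.0008, -0.002]
```

View pics/g1.png

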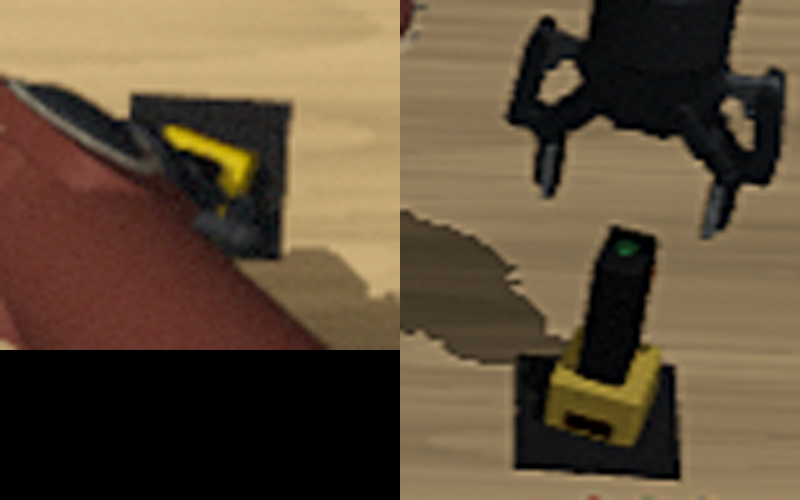

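The fingers straddle the handle squarely, with fingertips at about (545,190) and (710,230) in the crop and the handle at (625,250). I'll descend and grip.

Request:
servo_tool --pt "0.006 0.012 0.08 0 0 0 1" --pt "0.006 0.012 0.15 0 0 0 1" --pt "0.006 0.012 0.2 0 0 0 1" --pt "0.006 0.012 0.2 0 0 0 1" --pt "0.006 0.012 0.2 0 0 0 0" --pt "0.006 0.012 0.2 0 0 0 0" --pt "0.006 0.012 0.2 0 0 0 0" --pt "0.006 0.012 0.2 0 0 0 0"

```text
time: 5.5
tcp_pos: [0.4449, 0.2189, 0.1011]
eef_rot: [[-0.945, 0.328, 0.001], [0.328, 0.945, -0.0], [-0.001, 0.0, -1.0]]
ft_force: [2.5, 4.2, -5.4]
grip_width: 0.0294
gripper_force: 63.8
```

Request:
servo_tool --pt "0 0 0 0 0 0 0" --pt "0 0 0 0 0 0 0" --pt "0 0 0 0 0 0 0"

```text
time: 5.8
tcp_pos: [0.4448, 0.2189, 0.101]
eef_rot: [[-0.945, 0.327, 0.001], [0.327, 0.945, -0.001], [-0.001, -0.0, -1.0]]
ft_force: [-1.0, -1.3, 6.1]
grip_width: 0.0294
gripper_force: 64.4
```

```bash
python3 plan.py .4445,.2155,.26,71 .49,.06,.26,45 .4595,-.10,.26,20 .4595,-.10,.225,20
```

```text
now 5.8 [0.4448 0.2189 0.101 ] a 70.89 w 0.0294 F [-1.  -1.3  6.1] g 64.4
[-0.0032, -0.0113, -0.5299, -0.0001, 0.0003, -0.0006]
[-0.3122, -0.4407, 0.0, 0.0, 0.0, 0.1444]
[-0.3052, -0.449, 0.0, 0.0, 0.0, 0.1389]
[0.0, 0.0, 0.1167, 0.0, 0.0, 0.0]
```

Request:
servo_tool --pt "0 0 -0.1 0 0 0 0" --pt "0 0 -0.22 0 0 0 0" --pt "0 0 -0.35 0 0 0 0" --pt "0 0 -0.46 0 0 0 0" --pt "0 0 -0.5 0 0 0 0" --pt "0 0 -0.5 0 0 0 0"

```text
time: 6.4
tcp_pos: [0.445, 0.2195, 0.2512]
eef_rot: [[-0.945, 0.327, 0.002], [0.327, 0.945, 0.001], [-0.002, 0.002, -1.0]]
ft_force: [-0.5, -0.2, -2.6]
grip_width: 0.0294
gripper_force: 63.7
```

Request:
servo_tool --pt "-0.08 -0.11 0 0 0 0.036 0" --pt "-0.16 -0.22 0 0 0 0.072 0" --pt "-0.24 -0.33 0 0 0 0.108 0" --pt "-0.31 -0.44 0 0 0 0.144 0" --pt "-0.31 -0.44 0 0 0 0.144 0"

```text
time: 6.9
tcp_pos: [0.4894, 0.0555, 0.247]
eef_rot: [[-0.697, 0.717, -0.006], [0.717, 0.697, -0.006], [-0.001, -0.009, -1.0]]
ft_force: [-0.0, 0.3, -2.4]
grip_width: 0.0292
gripper_force: 63.6
```

Request:
servo_tool --pt "-0.08 -0.11 0 0 0 0.036 0" --pt "-0.16 -0.23 0 0 0 0.072 0" --pt "-0.24 -0.34 0 0 0 0.108 0" --pt "-0.29 -0.42 0 0 0 0.139 0" --pt "-0.305 -0.45 0 0 0 0.139 0" --pt "-0.305 -0.45 0 0 0 0.139 0"

```text
time: 7.5
tcp_pos: [0.457, -0.0972, 0.2487]
eef_rot: [[-0.34, 0.94, -0.004], [0.94, 0.34, 0.001], [0.002, -0.004, -1.0]]
ft_force: [0.4, 1.4, -2.2]
grip_width: 0.0293
gripper_force: 63.5
```

```bash
python3 plan.py .4595,-.10,.229,20
python3 -c "
from h import *
a=save('top','t2');b=save('scene','s2')
A=cv2.resize(a[200:270,260:340,::-1],None,fx=5,fy=5,interpolation=2);B=cv2.resize(b[120:220,200:280,::-1],None,fx=5,fy=5,interpolation=2)
o=np.zeros((500,800,3),np.uint8);o[:350,:400]=A;o[:,400:]=B;cv2.imwrite('pics/g2.png',o)"
```

```text
now 7.5 [ 0.457  -0.0972  0.2487] a 19.89 w 0.0293 F [ 0.4  1.4 -2.2] g 63.5
[-0.0117, 0.0049, 0.0655, -0.0011, -0.0006, -0.0006]
```

View pics/g2.png

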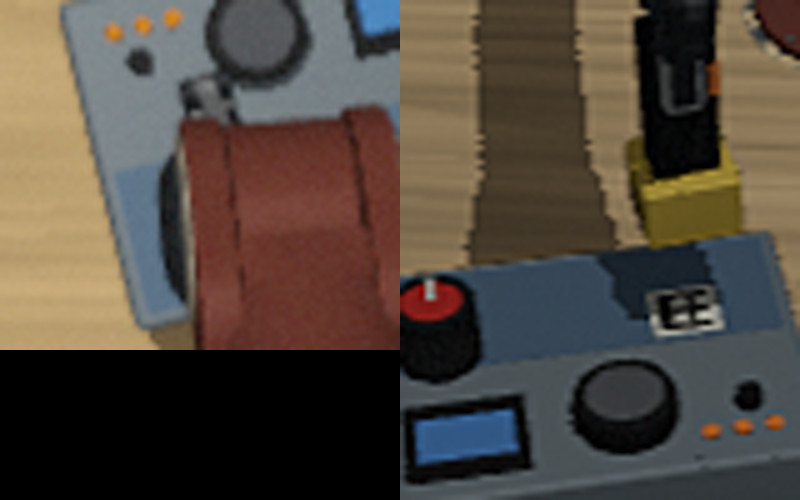

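The scene crop shows the reader upright, its yellow head at (690,195), directly over the label at (685,310). I'll lower it and hold.

Request:
servo_tool --pt "-0.01 0.005 0.03 0 0 0 0" --pt "-0.01 0.005 0.065 0 0 0 0" --pt "-0.01 0.005 0.065 0 0 0 0" --pt "-0.01 0.005 0.065 0 0 0 0" --pt "-0.01 0.005 0.065 0 0 0 0" --pt "-0.01 0.005 0.065 0 0 0 0" --pt "-0.01 0.005 0.065 0 0 0 0" --pt "-0.01 0.005 0.065 0 0 0 0"

```text
time: 8.4
tcp_pos: [0.4609, -0.0986, 0.2312]
eef_rot: [[-0.341, 0.94, 0.0], [0.94, 0.341, -0.0], [-0.0, 0.0, -1.0]]
ft_force: [0.5, -1.1, -1.6]
grip_width: 0.0293
gripper_force: 63.4
```

Request:
servo_tool --pt "0 0 0 0 0 0 0" --pt "0 0 0 0 0 0 0" --pt "0 0 0 0 0 0 0" --pt "0 0 0 0 0 0 0" --pt "0 0 0 0 0 0 0" --pt "0 0 0 0 0 0 0"

```text
time: 9.0
tcp_pos: [0.4609, -0.0985, 0.2309]
eef_rot: [[-0.341, 0.94, 0.0], [0.94, 0.341, 0.0], [0.0, 0.0, -1.0]]
ft_force: [0.2, -0.1, -1.7]
grip_width: 0.0295
gripper_force: 63.4
```

```bash
python3 plan.py .4595,-.10,.25,20 .49,.06,.25,45 .446,.216,.25,71 .446,.216,.101,71
```

```text
now 9.0 [ 0.4609 -0.0985  0.2309] a 19.96 w 0.0295 F [ 0.2 -0.1 -1.7] g 63.4
[-0.003, -0.006, -0.0635, 0.0, -0.0, -0.0002]
[0.4664, 0.2779, 0.0, 0.0, 0.0, -0.1389]
[0.4714, 0.264, 0.0, 0.0, 0.0, -0.1444]
[0.0, 0.0, 0.4967, 0.0, 0.0, 0.0]
```

Request:
servo_tool --pt "0 0 -0.04 0 0 0 0" --pt "0.12 0.07 -0.065 0 0 -0.035 0" --pt "0.24 0.14 -0.065 0 0 -0.07 0" --pt "0.36 0.21 -0.065 0 0 -0.105 0" --pt "0.465 0.275 -0.065 0 0 -0.139 0" --pt "0.465 0.275 -0.065 0 0 -0.139 0"

```text
time: 9.6
tcp_pos: [0.4912, 0.068, 0.2513]
eef_rot: [[-0.715, 0.699, 0.003], [0.699, 0.715, 0.006], [0.003, 0.006, -1.0]]
ft_force: [0.7, -0.1, -2.2]
grip_width: 0.0292
gripper_force: 63.4
```

Request:
servo_tool --pt "0.12 0.07 0 0 0 -0.036 0" --pt "0.24 0.14 0 0 0 -0.072 0" --pt "0.36 0.2 0 0 0 -0.108 0" --pt "0.45 0.25 0 0 0 -0.144 0" --pt "0.47 0.264 0 0 0 -0.144 0" --pt "0.47 0.264 0 0 0 -0.144 0" --pt "0.47 0.264 0 0 0 -0.144 0"

```text
time: 10.3
tcp_pos: [0.4478, 0.2145, 0.2501]
eef_rot: [[-0.944, 0.33, -0.0], [0.33, 0.944, -0.002], [-0.001, -0.002, -1.0]]
ft_force: [0.8, -0.9, -1.8]
grip_width: 0.0297
gripper_force: 63.5
```

```bash
python3 plan.py .4455,.217,.11,71 .4455,.217,.101,71
```

```text
now 10.3 [0.4478 0.2145 0.2501] a 70.71 w 0.0297 F [ 0.8 -0.9 -1.8] g 63.5
[0.0103, 0.0061, 0.4669, -0.0006, 0.0002, -0.0016]
[0.0, 0.0, 0.03, 0.0, 0.0, 0.0]
```

Request:
servo_tool --pt "0.006 0.006 0.1 0 0 0 0" --pt "0.006 0.006 0.22 0 0 0 0" --pt "0.006 0.006 0.33 0 0 0 0" --pt "0.006 0.006 0.42 0 0 0 0" --pt "0.006 0.006 0.46 0 0 0 0" --pt "0.006 0.006 0.465 0 0 0 0" --pt "0.006 0.006 0.465 0 0 0 0"

```text
time: 11.0
tcp_pos: [0.447, 0.2185, 0.1116]
eef_rot: [[-0.944, 0.329, 0.001], [0.329, 0.944, 0.0], [-0.001, 0.001, -1.0]]
ft_force: [-1.5, 0.3, -2.0]
grip_width: 0.0297
gripper_force: 63.5
```

Request:
servo_tool --pt "0 0 0.01 0 0 0 0" --pt "0 0 0.02 0 0 0 0" --pt "0 0 0.025 0 0 0 0" --pt "0 0 0.03 0 0 0 0" --pt "0 0 0.03 0 0 0 0"

```text
time: 11.5
tcp_pos: [0.446, 0.2187, 0.1019]
eef_rot: [[-0.945, 0.327, -0.0], [0.327, 0.945, -0.0], [-0.0, -0.0, -1.0]]
ft_force: [-0.3, 0.2, -2.2]
grip_width: 0.0293
gripper_force: 63.5
```

Request:
servo_tool --pt "0 0 0.004 0 0 0 0" --pt "0 0 0.007 0 0 0 0" --pt "0 0 0.007 0 0 0 0"

```text
time: 11.8
tcp_pos: [0.4461, 0.2189, 0.101]
eef_rot: [[-0.945, 0.327, 0.001], [0.327, 0.945, -0.001], [-0.001, -0.0, -1.0]]
ft_force: [-2.5, -1.1, 6.5]
grip_width: 0.0295
gripper_force: 64.4
```

Request:
servo_tool --pt "0 0 0 0 0 0 1" --pt "0 0 0 0 0 0 1" --pt "0 0 0 0 0 0 1" --pt "0 0 0 0 0 0 1" --pt "0 0 0 0 0 0 1" --pt "0 0 0 0 0 0 1"

```text
time: 12.4
tcp_pos: [0.446, 0.2188, 0.0998]
eef_rot: [[-0.945, 0.327, -0.0], [0.327, 0.945, 0.0], [0.0, 0.0, -1.0]]
ft_force: [-0.5, -0.2, 0.2]
grip_width: 0.0853
gripper_force: 0.0
```

Request:
servo_tool --pt "0 0 -0.06 0 0 0 1" --pt "0 0 -0.18 0 0 0 1" --pt "0 0 -0.3 0 0 0 1" --pt "0 0 -0.42 0 0 0 1" --pt "0 0 -0.5 0 0 0 1" --pt "0 0 -0.5 0 0 0 1"

```text
time: 13.0
tcp_pos: [0.4475, 0.2203, 0.2532]
eef_rot: [[-0.945, 0.327, 0.007], [0.327, 0.945, 0.004], [-0.005, 0.006, -1.0]]
ft_force: [0.6, -0.3, -0.5]
grip_width: 0.0854
gripper_force: 0.0
```

```bash
python3 plan.py .53,.05,.25,30 .52,-.12,.25,0 .5058,-.2375,.23,-14 .5058,-.2375,.102,-14
```

```text
now 13.0 [0.4475 0.2203 0.2532] a 70.9 w 0.0854 F [ 0.6 -0.3 -0.5] g 0.0
[-0.4457, -0.4466, 0.0105, 0.0023, 0.0009, 0.2272]
[-0.4741, -0.3122, 0.0, 0.0, 0.0, 0.1667]
[-0.3917, -0.0473, 0.0667, 0.0, 0.0, 0.0778]
[0.0, 0.0, 0.4267, 0.0, 0.0, 0.0]
```

Request:
servo_tool --pt "-0.1 -0.1 0 0 0 0.045 1" --pt "-0.2 -0.2 0 0 0 0.09 1" --pt "-0.31 -0.31 0 0 0 0.135 1" --pt "-0.42 -0.42 0 0 0 0.18 1" --pt "-0.446 -0.446 0 0 0 0.227 1" --pt "-0.446 -0.446 0 0 0 0.227 1"

```text
time: 13.6
tcp_pos: [0.5289, 0.0453, 0.2483]
eef_rot: [[-0.496, 0.869, -0.002], [0.869, 0.496, -0.002], [-0.0, -0.003, -1.0]]
ft_force: [-1.0, 0.3, -0.6]
grip_width: 0.0855
gripper_force: 0.0
```

Request:
servo_tool --pt "-0.12 -0.08 0 0 0 0.042 1" --pt "-0.24 -0.16 0 0 0 0.083 1" --pt "-0.36 -0.24 0 0 0 0.125 1" --pt "-0.47 -0.31 0 0 0 0.167 1" --pt "-0.474 -0.312 0 0 0 0.167 1"

```text
time: 14.1
tcp_pos: [0.5174, -0.1268, 0.2487]
eef_rot: [[0.007, 1.0, -0.003], [1.0, -0.007, -0.004], [-0.004, -0.003, -1.0]]
ft_force: [-1.0, 0.8, -0.9]
grip_width: 0.0854
gripper_force: 0.0
```

Request:
servo_tool --pt "-0.13 -0.016 0.02 0 0 0.025 1" --pt "-0.26 -0.03 0.04 0 0 0.05 1" --pt "-0.36 -0.045 0.06 0 0 0.078 1" --pt "-0.39 -0.047 0.067 0 0 0.078 1" --pt "-0.39 -0.047 0.067 0 0 0.078 1" --pt "-0.39 -0.047 0.067 0 0 0.078 1"

```text
time: 14.7
tcp_pos: [0.5056, -0.2351, 0.2297]
eef_rot: [[0.237, 0.972, 0.0], [0.972, -0.237, 0.003], [0.003, -0.0, -1.0]]
ft_force: [0.9, 1.1, 0.5]
grip_width: 0.0853
gripper_force: 0.0
```

```bash
python3 plan.py .5058,-.2375,.16,-14 .5058,-.2375,.100,-14
python3 -c "
from h import *
a=save('top','t3');b=save('scene','s3')
A=b[160:225,330:410,::-1];A=cv2.resize(A,None,fx=5,fy=5,interpolation=2);B=cv2.resize(b[120:220,160:240,::-1],None,fx=5,fy=5,interpolation=2)
o=np.zeros((500,800,3),np.uint8);o[:325,:400]=A;o[:,400:]=B;cv2.imwrite('pics/g3.png',o);print(ctrl.read_state()['joint_positions'])
r=[(x['score'],ray('scene',x['point'],.12)) for x in spotter.recognise('scene','cap')];print(r)"
```

```text
now 14.7 [ 0.5056 -0.2351  0.2297] a -13.7 w 0.0853 F [0.9 1.1 0.5] g 0.0
[-0.0082, 0.0027, 0.2323, -0.0001, -0.0008, 0.0017]
[0.0, 0.0, 0.2, 0.0, 0.0, 0.0]
[ 35.55072458  28.78249636 -19.5213851   97.74216042  11.14499793
  55.37273214  -1.82178494]
[(0.85, array([ 0.53030073, -0.23349708,  0.12      ]))]
```

View pics/g3.png

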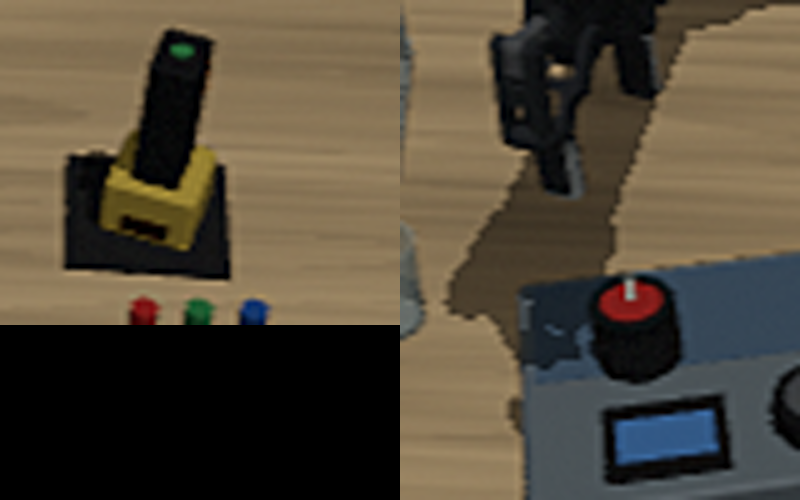

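The reader stands upright on its mat, and the gripper is centred over the cap, whose red disc is at (632,300) in the crop. I'll descend and grasp it.

Request:
servo_tool --pt "-0.005 0.002 0.1 0 0 0 1" --pt "-0.006 0.002 0.2 0 0 0 1" --pt "-0.006 0.002 0.3 0 0 0 1" --pt "-0.006 0.002 0.38 0 0 0 1" --pt "-0.006 0.002 0.43 0 0 0 1" --pt "-0.006 0.002 0.43 0 0 0 1" --pt "-0.006 0.002 0.43 0 0 0 1"

```text
time: 15.55
tcp_pos: [0.5056, -0.2394, 0.1013]
eef_rot: [[0.241, 0.97, 0.001], [0.97, -0.241, 0.0], [0.001, 0.001, -1.0]]
ft_force: [0.2, -0.4, 0.5]
grip_width: 0.0854
gripper_force: 0.0
```

Request:
servo_tool --pt "0 0 0 0 0 0 0" --pt "0 0 0 0 0 0 0" --pt "0 0 0 0 0 0 0" --pt "0 0 0 0 0 0 0" --pt "0 0 0 0 0 0 0" --pt "0 0 0 0 0 0 0"

```text
time: 16.15
tcp_pos: [0.5051, -0.2403, 0.1021]
eef_rot: [[0.243, 0.97, 0.001], [0.97, -0.243, -0.001], [-0.0, 0.001, -1.0]]
ft_force: [-0.4, 1.0, 4.7]
grip_width: 0.0483
gripper_force: 61.4
```

```bash
python3 plan.py; python3 -c "
from h import *
print(np.round(ctrl.read_state()['ft_torque'],2))"
```

```text
now 16.15 [ 0.5051 -0.2403  0.1021] a -14.06 w 0.0483 F [-0.4  1.   4.7] g 61.4
[0.16 0.34 0.03]
```

Request:
servo_tool --pt "0 0 0 0 0 0.02 0" --pt "0 0 0 0 0 0.04 0" --pt "0 0 0 0 0 0.055 0" --pt "0 0 0 0 0 0.055 0"

```text
time: 16.55
tcp_pos: [0.5045, -0.2403, 0.1021]
eef_rot: [[0.407, 0.913, -0.0], [0.913, -0.407, -0.001], [-0.001, -0.0, -1.0]]
ft_force: [-1.8, 1.2, 6.1]
grip_width: 0.0483
gripper_force: 61.8
```

```bash
python3 plan.py; python3 -c "
from h import *
print(np.round(ctrl.read_state()['ft_torque'],2))"
```

```text
now 16.55 [ 0.5045 -0.2403  0.1021] a -24.02 w 0.0483 F [-1.8  1.2  6.1] g 61.8
[ 0.17  0.46 -0.08]
```

Turning 10° clockwise met almost no torque, so that's the freeing direction. I'll carry on to 58°.

Request:
servo_tool --pt "0 0 0 0 0 0.04 0" --pt "0 0 0 0 0 0.08 0" --pt "0 0 0 0 0 0.12 0" --pt "0 0 0 0 0 0.16 0" --pt "0 0 0 0 0 0.2 0" --pt "0 0 0 0 0 0.24 0" --pt "0 0 0 0 0 0.267 0" --pt "0 0 0 0 0 0.267 0"

```text
time: 17.35
tcp_pos: [0.5021, -0.2384, 0.1022]
eef_rot: [[0.952, 0.307, -0.006], [0.307, -0.952, 0.003], [-0.005, -0.005, -1.0]]
ft_force: [-7.1, 4.0, 11.6]
grip_width: 0.0482
gripper_force: 62.5
```

```bash
python3 plan.py; python3 -c "
from h import *
print(np.round(ctrl.read_state()['ft_torque'],2))"
```

```text
now 17.35 [ 0.5021 -0.2384  0.1022] a -72.1 w 0.0482 F [-7.1  4.  11.6] g 62.5
[ 0.73  1.28 -0.16]
```

Turned 58° with low torque. I'll lift 5 mm as a test.

Request:
servo_tool --pt "0 0 -0.007 0 0 0 0" --pt "0 0 -0.014 0 0 0 0" --pt "0 0 -0.02 0 0 0 0" --pt "0 0 -0.02 0 0 0 0"

```text
time: 17.75
tcp_pos: [0.5023, -0.2384, 0.1057]
eef_rot: [[0.951, 0.309, -0.006], [0.309, -0.951, 0.004], [-0.005, -0.006, -1.0]]
ft_force: [-4.8, 4.5, -1.0]
grip_width: 0.0488
gripper_force: 62.6
```

Request:
servo_tool --pt "0 0 -0.02 0 0 0 0" --pt "0 0 -0.05 0 0 0 0" --pt "0 0 -0.08 0 0 0 0" --pt "0 0 -0.12 0 0 0 0" --pt "0 0 -0.18 0 0 0 0" --pt "0 0 -0.25 0 0 0 0" --pt "0 0 -0.31 0 0 0 0" --pt "0 0 -0.32 0 0 0 0"

```text
time: 18.55
tcp_pos: [0.5073, -0.2418, 0.2065]
eef_rot: [[0.951, 0.308, 0.008], [0.308, -0.951, -0.004], [0.007, 0.006, -1.0]]
ft_force: [0.3, -0.5, -1.5]
grip_width: 0.0483
gripper_force: 62.7
```

Request:
servo_tool --pt "0 0 0 0 0 0 0" --pt "0 0 0 0 0 0 0" --pt "0 0 0 0 0 0 0" --pt "0 0 0 0 0 0 0" --pt "0 0 0 0 0 0 0"

```text
time: 19.05
tcp_pos: [0.5046, -0.2402, 0.2021]
eef_rot: [[0.951, 0.309, -0.001], [0.309, -0.951, 0.001], [-0.001, -0.001, -1.0]]
ft_force: [-1.1, 0.6, -1.7]
grip_width: 0.0483
gripper_force: 62.7
```

```bash
python3 -c "
from h import *
a=save('scene','s4');cv2.imwrite('pics/g4.png',a[:,:,::-1])"
```

```text
(no output)
```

View pics/g4.png

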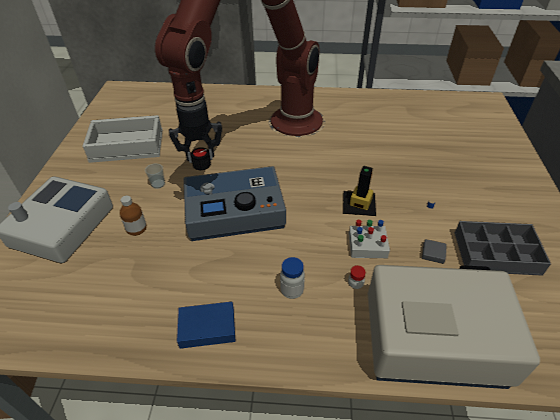

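The cap is held level at (201,157), above the bare steel port at (207,187). The reader stands on its mat at (362,190), and the bystanders haven't moved.

```bash
python3 -c "
from h import *
print(ctrl.finish_job())"
```

```text
the job is handed in; nothing more can be done
None
```

I handed the job in at about 19 s of the 72 s: I held the reader over the label and stood it back on its mat, then freed the cap by turning it clockwise and left it held level about 10 cm above its port; I don't have the judge's result.

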